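# Open the safety-capped solvent jar on the phone-repair bench

## Task

Open the amber solvent jar that is screwed to the bench: squeeze the two side tabs of its oval white safety cap inward, turn the cap anticlockwise (seen from above) until it comes free, about a quarter turn, and lift it off. Set it down gently, right way up, flat on the floor of the shallow square metal tray, and let go. Leave the other things on the bench where they are.

Things in the scene. Friction and masses are not known exactly. Their poses are not given: they have to be found in the camera images.
- jar: Amber jar, 90 mm diameter, on a dark steel disc (112 mm diameter, 10 mm thick) screwed to the bench: it does not move. Origin at the centre of the disc's underside, on the bench; z up along the jar's axis. Flat shoulder at 100 mm; on it two small stop blocks 26 to 34 mm from the axis, tops at 109 mm, each beside one leg of the shut cap. Shut, the cap's x axis is parallel to the jar's.
- jar_mouth (a point): Top of the jar's neck, on its axis, 128 mm above the bench. The neck is 20 mm in diameter with two side ledges (along the jar's +x and -x, reaching 16 mm from the axis, tops at 120 mm) that hold the shut cap down.
- cap: Oval white safety cap, loose, about 100 g. Origin on its axis at its lowest edge; z up; x along the oval; y through the two side tabs. Crown 64 mm along x, 36 along y, top 46 mm above the origin; same after a half turn. Shut: origin on the jar's axis, 102 mm above the bench. It must rise 25 mm to clear the neck. Stood on a floor it rests upright on its lower edges, origin at floor level.
- cap_grip (a point): Point on the cap's axis midway between the tabs, 36 mm above its origin: where to squeeze. Locked, the cap turns under 10 degrees and lifts under 2 mm. With BOTH tabs kept pressed in by 6 mm or more it turns anticlockwise about the vertical; from about 60 to 105 degrees of turn it lifts off, and at about 110 it meets a stop. Clockwise is blocked.
- tab_a (a joint): Tab on the cap's +y side: upright plate 26 mm wide along x, 5 thick, 20 to 50 mm above the cap's origin, outer face 32 mm from the cap's axis (64 mm over both tabs). 0 = out, 0.008 m = pressed fully straight inward (48 mm over both). Spring: about 1.5 N at first, 7 N fully in; springs back. Its 8 mm wide leg goes down to the cap's origin level and meets the jar's stop while out.
- tab_b (a joint): The same tab on the cap's -y side, 0 to 0.008 m, growing as it is pressed inward.
- tray: Shallow square aluminium tray, 150 x 150 mm outside, 14 mm high, walls 4 mm thick, inner floor 4 to 5 mm above the bench, 0.8 kg, empty, lying loose on the bench. Origin at the centre of its underside.
- phone: Bystander: black phone lying flat, 150 (x) x 74 x 9 mm; origin at the centre of its underside.
- round_jar: Bystander: smaller amber jar with a plain round white lid, 72 mm diameter, 120 mm tall; not the jar to open. Origin under its centre.
- spray_can: Bystander: can, 60 mm diameter, 170 mm tall. Origin under its centre.
- driver: Bystander: screwdriver lying along its x, 170 mm long.
- tape: Bystander: grey roll of tape lying flat, 90 mm diameter, 20 mm high. Origin under its centre.
- circuit_board: Bystander: green circuit board, 110 (x) x 70 x 7 mm, lying flat. Origin under its centre.
- parts_box: Bystander: clear plastic parts box, 120 (x) x 90 x 35 mm. Origin under its centre.
Things that resemble listed ones, but are neither listed nor needed, are in the scene too. Of the things that look like the cap, the largest one is meant.

How it is judged:
On the way, in this order (a step that is already met when the one before it is completed fails the run):
1. both tabs squeezed in by at least 5 mm while the cap still sits locked on the jar (value of joint each of tab_a, tab_b above 0.005 m and z of cap in the frame of jar below 0.108 m and horizontal distance between cap and jar below 0.006 m and angle between the x axis of cap and the x axis of jar, either way round below 0.35 rad), for 0.1 s.
2. cap turned by at least 50 degrees while still down on the neck (angle between the x axis of cap and the x axis of jar, either way round above 0.87 rad and z of cap in the frame of jar below 0.11 m and horizontal distance between cap and jar below 0.008 m), for 0.1 s.
At the end, for the whole second after the job is handed in: The cap stands right way up (within 0.1 rad) and at rest flat on the tray's inner floor (its origin 1 to 9 mm above the tray's underside, within 70 mm of the tray's centre), with both tabs let out (z of cap in the frame of tray between 0.001 and 0.009 m and angle between cap's own z axis and vertical below 0.1 rad and horizontal distance between cap and tray below 0.07 m and linear speed of cap below 0.02 m/s and value of joint each of tab_a, tab_b below 0.002 m); the robot touches nothing.
It fails at once if a bystander, or the tray, is moved by more than 40 mm (distance of any of phone, round_jar, spray_can, driver, tape, circuit_board, parts_box, tray from where it was at the start of the episode above 0.04 m).
It fails at once if the cap is dropped: it falls freely, touching nothing, faster than 0.4 m/s (contact force between cap and anything else below 0.01 N and linear speed of cap above 0.4 m/s).
It also fails if it takes over 48 s, if anything falls off the work surface, if the arm or the gripper's body presses on something with over 40 N, if the wrist force passes 120 N, or if a joint passes its speed limit or range.

## Robot

A 7-joint arm with a two-finger parallel gripper is mounted at the origin on the work surface. World frame = base frame: x ahead of the robot, y to its left, z up, the work surface at z = 0. Lengths are in m, angles in rad, forces in N, time in s.
With the tool pointing down it reaches from about 0.4 to 0.75 m from the base axis. Payload 19.5 kg.
Tool frame: the origin (TCP) lies on the front face of the gripper's body, between the roots of the fingers; the fingertips stand 73 mm ahead of it and the grasp point (between the pads) lies 54 mm ahead of it; z points along the fingers, y is the line along which they close (so a half turn about z gives the same grasp; the last joint's range is limited). The gripper opens to 85 mm and grips with 20 to 120 N. Pads are 22 mm wide; open, the fingers measure 114 mm over their backs; the gripper's body (76 mm by 85 mm) begins 54 mm behind the grasp point. The pads swing forward as they close: fully open they stand 13 mm farther back than shut.
Start: joints at [-1.252, 0.707, -0.028, 1.485, 0.022, 0.951, -0.075], TCP at [0.203, 0.538, 0.304] pointing down, gripper open.
Joint ranges: [-2.71, 2.71], [-0.32, 2.16], [-1.57, 1.52], [0, 2.45], [-1.46, 4.6], [0, 2.02], [-2.83, 2.83]. Speed limits (rad/s): [1.89, 1.89, 2.57, 2.57, 3.01, 3.01, 3.01].

## Interface

Orientations are given as a unit quaternion [x, y, z, w].
In Python, from plant import env gives the robot as it stands. Calls block until the motion is done:
- env.move_pose(position, orientation): joint-space move of the TCP to a pose.
- env.movel(position, speed=0.15, rot=None, until_force=None): straight line of the TCP; rot=None keeps the orientation; speed is the mean speed in m/s. With until_force (N) it stops when the force on the tool has changed by that much, and returns True; else False.
- env.move_j(angles): joint-space move.
- env.ungrasp() and env.close(force=None): open the fingers fully, or close them until they stop; force is the grip in N (None keeps the last).
- env.sleep(seconds).
- env.solve_ik(position, orientation): joint angles nearest the present ones, or None.
- env.read_state(): the state.
- env.capture(name): name is "scene" or "top"; returns the picture (400x640x3 uint8, blue, green, red); there is no depth.
- env.camera_model(name): a dict with "camera_matrix" (3x3 intrinsics, pixels), "R" (3x3) and "t" (3): a world point X has camera coordinates R X + t. Camera axes: x right, y down, z forward; pixel columns grow to the right and rows downward; lengths in m; the calibration is good to about 2 mm. A picture is of the moment at which its call begins. camera_model takes no time and is no camera call.
A pose or a line that the arm cannot do raises env.PlanningError and nothing moves.
- env.hand_in(): hands the job in; it is judged then, once.
The state is a dict: "time": time; "qpos": joint angles; "dq": joint speeds; "joint_torque": joint torques, N m; "eef_pos": TCP position; "tool_rot": TCP orientation; "wrist_force": force on the tool from outside, world axes, zero at the start; "torque": the same for the moment, N m; "gripper_width": finger opening in m; "grasp_force": force on a finger pad.
Only numpy, scipy, OpenCV 4.12 (cv2) and the standard library are available. Lean on these libraries where they do the work, as an engineer would, in place of code of your own. Each camera call takes 0.05 s, during which the arm holds its last target. There are 200 camera calls.

## Working session

There is one attempt and no reset: what is moved stays moved. The work goes in short steps, each a Python script; the robot and the scene stay as the last script left them, time stands still between calls to the robot, and variables do not carry over. Pictures are saved under pics/ and viewed, at most 10 in all, crops included, and the job is handed in when it is done.

```bash
mkdir -p pics; python3 - <<'E'
from plant import env
import cv2,numpy as np
for n in("scene","top"):
    cv2.imwrite(f"pics/{n}0.png",env.capture(n))
    m=env.camera_model(n); print(n,{k:np.round(v,4).tolist() for k,v in m.items() if k in("camera_matrix","R","t")})
s=env.read_state();print(s["time"],s["tool_rot"],s["gripper_width"])
E
```

```text
scene {'camera_matrix': [[395.3463, 0.0, 321.4682], [0.0, 395.3463, 202.4492], [0.0, 0.0, 1.0]], 'R': [[0.4272, 0.9041, 0.0151], [0.4736, -0.2095, -0.8555], [-0.7702, 0.3726, -0.5176]], 't': [-0.2198, -0.1556, 1.5252]}
top {'camera_matrix': [[444.6331, 0.0, 322.3318], [0.0, 444.6331, 197.6679], [0.0, 0.0, 1.0]], 'R': [[-0.0075, -0.9997, 0.0243], [-0.9855, 0.0033, -0.1696], [0.1695, -0.0252, -0.9852]], 't': [-0.0238, 0.553, 1.2355]}
0.1 [ 1.79404550e-01  9.83775277e-01 -4.53452521e-04 -7.82610950e-05] 0.08538034557705988
```

View pics/scene0.png

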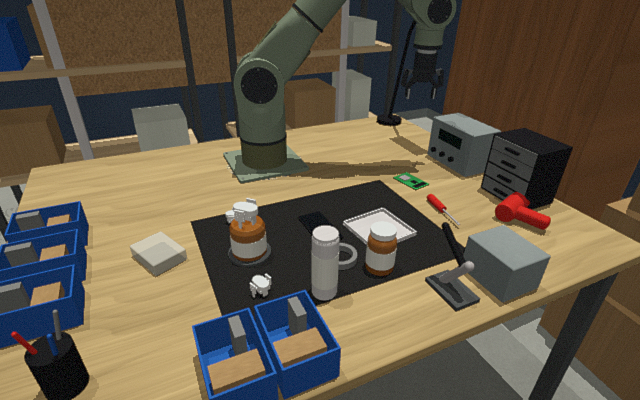

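View pics/top0.png

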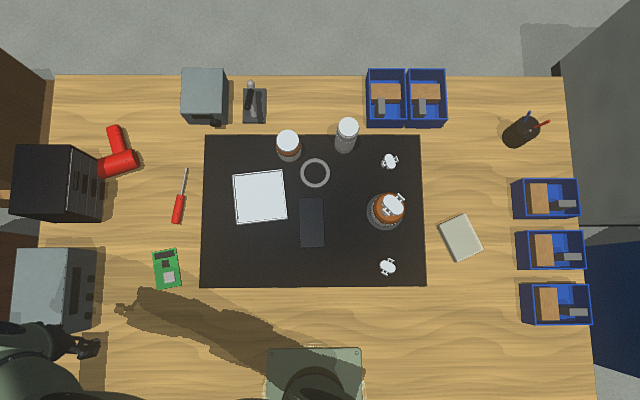

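The jar with the cap is at top (388,208), the tray at (260,197), and small decoy caps at (390,161) and (388,267). I'll enlarge both.

```bash
python3 - <<'E'
import cv2,numpy as np
a=cv2.imread("pics/top0.png");b=cv2.imread("pics/scene0.png")
f=lambda i,x,y,w,h,s:cv2.resize(i[y:y+h,x:x+w],None,fx=s,fy=s,interpolation=cv2.INTER_CUBIC)
cv2.imwrite("pics/c1.png",np.hstack([f(a,360,180,50,60,8),f(b,220,195,50,60,8)]))
E
```

```text
(no output)
```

View pics/c1.png

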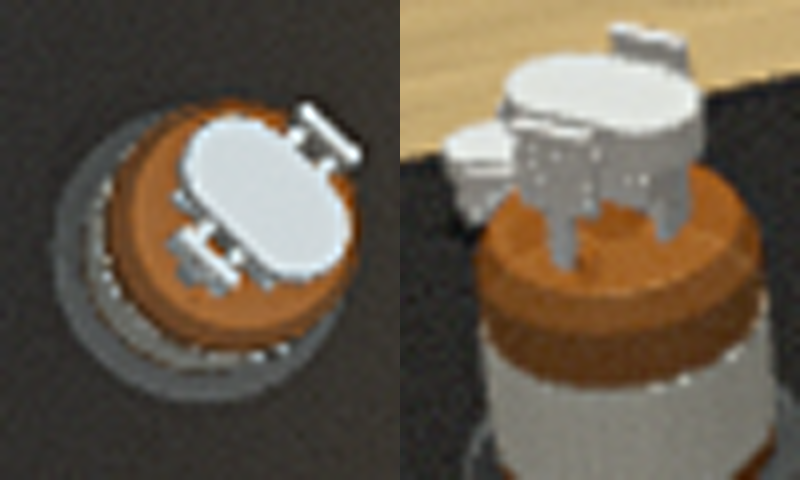

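```bash
cat > h.py <<'E'
import numpy as np
from plant import env
def ray(n,u,v):
    m=env.camera_model(n);R=np.array(m["R"]);t=np.array(m["t"])
    return -R.T@t, R.T@np.linalg.inv(m["camera_matrix"])@[u,v,1]
def at(n,u,v,z):
    c,d=ray(n,u,v);return c+d*(z-c[2])/d[2]
E
python3 - <<'E'
from h import *
import cv2
g=lambda X,Y,x0,y0:(x0+(X+.5)/8-.5,y0+(Y+.5)/8-.5)
P=lambda n,p,z:np.round(at(n,*p,z),4)
T=[P("top",g(X,Y,360,180),.152) for X,Y in((330,132),(212,259))]
S=[P("scene",g(X-400,Y,220,195),.152) for X,Y in((648,40),(550,128))]
for Q in(T,S):
    d=Q[0]-Q[1];print("tabs",Q,"mid",(Q[0]+Q[1])/2,"dist",np.hypot(*d[:2]),"ang",np.degrees(np.arctan2(d[1],d[0])))
print("strip dirs",[ (P("top",g(*b,360,180),.152)-P("top",g(*a,360,180),.152)) for a,b in(((302,107),(358,157)),((186,233),(238,285)))])
print("crown",P("top",g(268,198,360,180),.148),P("scene",g(202,92,220,195),.148))
a=cv2.imread("pics/top0.png")
m=(a.min(2)>150).astype(np.uint8);m[:, :225]=0;m[:,300:]=0;m[:165]=0;m[230:]=0
c=max(cv2.findContours(m,0,2)[0],key=cv2.contourArea);r=cv2.boxPoints(cv2.minAreaRect(c));print(r)
W=[P("top",p,.014) for p in r];print("tray",W,np.mean(W,0))
# disc of the jar
print("disc", P("top",g(205,250,360,180),.010))
for n,p in(("phone",(312,222)),("can",(348,125)),("round",(288,139)),("decoy",(388,267)),("decoy2",(390,161))):print(n,P("top",p,{"can":.17,"round":.12}.get(n,.01)))
E
```

```text
tabs [array([ 0.5385, -0.233 ,  0.152 ]), array([ 0.496 , -0.1922,  0.152 ])] mid [ 0.51725 -0.2126   0.152  ] dist 0.05891425973395574 ang -43.8308606720926
tabs [array([ 0.5026, -0.1928,  0.152 ]), array([ 0.5404, -0.2341,  0.152 ])] mid [ 0.5215  -0.21345  0.152  ] dist 0.055986873461553434 ang 132.46644111160538
strip dirs [array([-0.017, -0.018,  0.   ]), array([-0.0174, -0.0167,  0.    ])]
crown [ 0.517  -0.2123  0.148 ] [ 0.5203 -0.2129  0.148 ]
[[231.03659 174.32927]
 [281.63416 168.70732]
 [287.10977 217.98781]
 [236.5122  223.60976]]
tray [array([0.6299, 0.2434, 0.014 ]), array([0.6468, 0.0934, 0.014 ]), array([0.4984, 0.0761, 0.014 ]), array([0.4826, 0.2235, 0.014 ])] [0.564425 0.1591   0.014   ]
disc [ 0.5191 -0.214   0.01  ]
phone [0.4867 0.0032 0.01  ]
can [ 0.7295 -0.0941  0.17  ]
round [0.706  0.0692 0.12  ]
decoy [ 0.3543 -0.217   0.01  ]
decoy2 [ 0.6711 -0.2334  0.01  ]
```

Two cameras agree on the cap axis at about (0.519,-0.213). Tab spacing measures 57–59 mm between plate centres (59 expected), and the tab line is at about -45°. Next I check IK for both half-turn choices over the 85° turn.

```bash
cat >> h.py <<'E'
from scipy.spatial.transform import Rotation as Ro
def q(deg):
    a=np.radians(deg);y=np.array([np.cos(a),np.sin(a),0]);z=np.array([0,0,-1.])
    return Ro.from_matrix(np.c_[np.cross(y,z),y,z]).as_quat()
C=np.array([.519,-.213]); A0=-45.; T=np.array([.5645,.159])
E
python3 - <<'E'
from h import *
for b in(A0,A0+180):
  for d in(0,45,85,95):
    print(b,d,[None if r is None else np.round(r,2).tolist() for r in(env.solve_ik([*C,z],q(b+d)) for z in(.189,.32))])
  for e in(0,45,85,-45,-90): 
    r=env.solve_ik([*T,.1],q(b+85+e));print("tray",e,None if r is None else np.round(r,2).tolist())
E
```

```text
-45.0 0 [[0.23, 0.86, 0.21, 1.67, -0.26, 0.64, -0.21], [0.11, 0.71, 0.45, 1.52, -0.35, 0.99, -0.13]]
-45.0 45 [[0.33, 0.84, -0.0, 1.67, 0.0, 0.63, 0.33], [0.22, 0.68, 0.22, 1.52, -0.16, 0.96, 0.49]]
-45.0 85 [[0.43, 0.85, -0.19, 1.66, 0.24, 0.65, 0.81], [0.33, 0.67, 0.01, 1.51, -0.01, 0.96, 1.04]]
-45.0 95 [[0.46, 0.85, -0.24, 1.66, 0.29, 0.67, 0.94], [0.35, 0.67, -0.04, 1.51, 0.03, 0.96, 1.18]]
tray 0 [-0.31, 1.01, -0.03, 1.61, 0.06, 0.52, 0.32]
tray 45 [-0.24, 1.02, -0.19, 1.61, 0.31, 0.55, 0.88]
tray 85 [-0.16, 1.03, -0.34, 1.6, 0.53, 0.6, 1.39]
tray -45 [-0.39, 1.02, 0.12, 1.61, -0.2, 0.52, -0.24]
tray -90 [-0.46, 1.03, 0.26, 1.61, -0.44, 0.55, -0.81]
135.0 0 [[0.64, 0.9, -0.62, 1.66, 0.68, 0.81, 2.07], [0.58, 0.7, -0.48, 1.5, 0.35, 1.03, 2.36]]
135.0 45 [[0.71, 0.94, -0.78, 1.65, 0.82, 0.9, 2.74], [-0.16, 0.99, 1.3, 1.53, -0.97, 1.37, -1.92]]
135.0 85 [[-0.12, 1.11, 1.07, 1.68, -1.1, 1.08, -1.12], [-0.12, 0.89, 1.08, 1.53, -0.82, 1.22, -1.36]]
135.0 95 [[-0.12, 1.11, 1.07, 1.68, -1.1, 1.08, -0.95], [-0.12, 0.89, 1.08, 1.53, -0.82, 1.22, -1.18]]
tray 0 [0.03, 1.12, -0.76, 1.6, 0.98, 0.85, 2.7]
tray 45 [-0.56, 1.08, 0.5, 1.62, -0.77, 0.65, -1.31]
tray 85 [-0.46, 1.04, 0.28, 1.62, -0.46, 0.55, -0.88]
tray -45 [-0.05, 1.07, -0.58, 1.6, 0.8, 0.72, 2.04]
tray -90 [-0.15, 1.03, -0.36, 1.6, 0.55, 0.61, 1.46]
```

```bash
python3 - <<'E'
from h import *
import cv2
env.move_pose([*C,.32],q(A0))
print(env.movel([*C,.200],speed=.12,until_force=6))
s=env.read_state();print(s["time"],s["eef_pos"],s["wrist_force"])
if True:
    a,b=env.capture("top"),env.capture("scene")
    f=lambda i,x,y:cv2.resize(i[y:y+75,x:x+50],None,fx=8,fy=8,interpolation=cv2.INTER_CUBIC)
    cv2.imwrite("pics/c2.png",np.hstack([f(a,368,175),f(b,220,180)]))
E
```

```text
False
4.1167 [ 0.51917507 -0.2131175   0.200607  ] [ 0.54443631  0.19611598 -0.31443344]
```

View pics/c2.png

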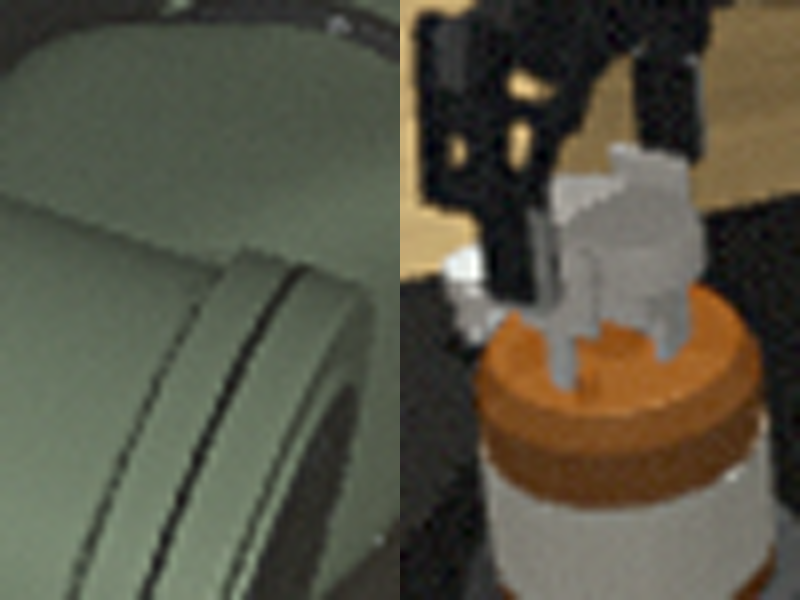

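The top view is blocked by the arm. The scene view shows the open fingers straddling the two tabs without contact, so I lower to grip height and squeeze.

```bash
python3 - <<'E'
from h import *
p=lambda l:(lambda s:print(l,round(s["time"],2),np.round(s["eef_pos"],4),np.round(s["wrist_force"],1),np.round(s["torque"],2),round(s["gripper_width"],4),s["grasp_force"]))(env.read_state())
env.movel([*C,.190],speed=.08); p("down")
env.close(30); env.sleep(.3); p("closed")
E
```

```text
down 4.49 [ 0.5189 -0.2129  0.1897] [ 0.4 -0.1  1.1] [-0.   -0.03 -0.08] 0.0855 0.0
closed 5.27 [ 0.5192 -0.2132  0.1909] [-2.8  0.4 14.3] [0.29 0.53 0.03] 0.0461 28.6550185829401
```

Width is 46 mm with 29 N on the pads, so both tabs are fully in. Now I turn in small steps, watching the moment.

```bash
python3 - <<'E'
from h import *
p=lambda l:(lambda s:print(l,round(s["time"],2),np.round(s["eef_pos"],4),np.round(s["wrist_force"],1),np.round(s["torque"],2),round(s["gripper_width"],4),round(s["grasp_force"],1)))(env.read_state())
for d in range(10,90,15):
    env.movel([*C,.1905],rot=q(A0+d)); p(d)
    s=env.read_state()
    if abs(s["torque"][2])>2 or np.linalg.norm(s["wrist_force"])>40: print("stop");break
env.sleep(.2);p("end")
E
```

```text
10 5.59 [ 0.5193 -0.2132  0.1911] [0.3 0.8 8.5] [ 0.11 -0.    0.09] 0.0459 31.7
25 6.0 [ 0.5193 -0.2132  0.1911] [-0.   0.2  8.8] [ 0.06 -0.05  0.08] 0.046 31.7
40 6.41 [ 0.5193 -0.2132  0.1911] [-0.1  0.7  8.7] [ 0.05 -0.    0.09] 0.0459 31.7
55 6.82 [ 0.5193 -0.2133  0.1911] [1.5 0.4 9.4] [0.02 0.   0.08] 0.0458 31.7
70 7.22 [ 0.5193 -0.2132  0.1911] [-0.2  0.5  9.9] [ 0.03 -0.03  0.09] 0.0457 31.8
85 7.63 [ 0.5193 -0.2133  0.1911] [-0.1 -0.3  9.7] [ 0.07 -0.02  0.03] 0.0457 31.9
end 7.83 [ 0.5193 -0.2132  0.1911] [ 0.2  0.2 10.1] [ 0.02 -0.03  0.1 ] 0.0461 31.9
```

The turn met little resistance. I lift slowly with a force guard and then look.

```bash
python3 - <<'E'
from h import *
import cv2
b0=env.capture("scene")
print(env.movel([*C,.235],speed=.05,until_force=18))
s=env.read_state();print(s["time"],s["eef_pos"],s["wrist_force"],s["gripper_width"],s["grasp_force"])
b=env.capture("scene")
f=lambda i,x,y:cv2.resize(i[y:y+75,x:x+50],None,fx=8,fy=8,interpolation=cv2.INTER_CUBIC)
cv2.imwrite("pics/c3.png",np.hstack([f(b0,220,170),f(b,220,170)]))
E
```

```text
False
8.925 [ 0.51889638 -0.21297025  0.23469775] [-0.01507859 -0.04625573 -1.20480265] 0.04560995738786835 30.977224074304104
```

View pics/c3.png

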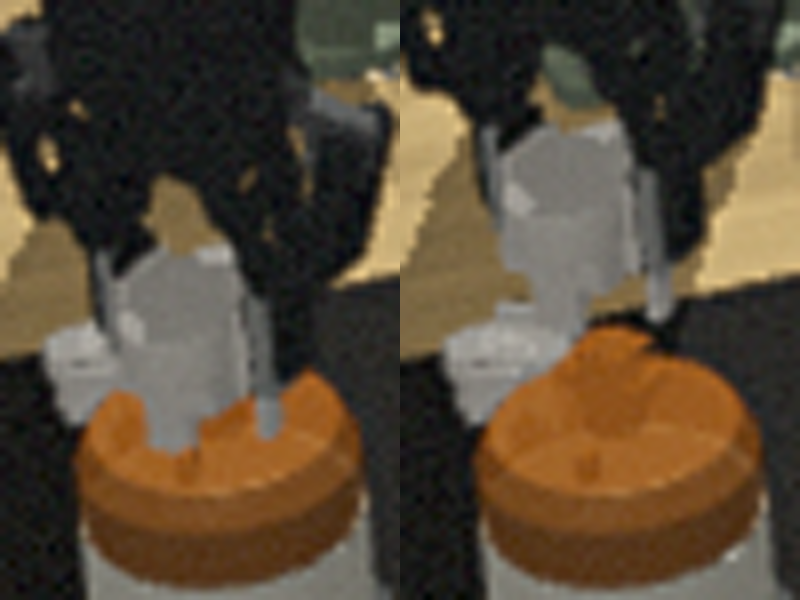

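The cap came free, with the neck visible below it, and it hangs upright in the grip (-1.2 N, its weight). On to the tray.

```bash
python3 - <<'E'
from h import *
p=lambda l:(lambda s:print(l,round(s["time"],2),np.round(s["eef_pos"],4),np.round(s["wrist_force"],1),round(s["gripper_width"],4),round(s["grasp_force"],1)))(env.read_state())
Q=q(A0+85)
env.movel([*C,.32],speed=.15); p("up")
env.movel([*T,.30],speed=.12,rot=Q); p("over")
env.movel([*T,.115],speed=.1); env.sleep(.2); p("low")
print(env.movel([*T,.086],speed=.02,until_force=4)); p("touch")
E
```

```text
up 9.69 [ 0.5188 -0.2129  0.3192] [-0.2  0.7 -1.2] 0.0456 31.0
over 12.97 [0.5645 0.1588 0.3001] [-0.2  0.2 -0.8] 0.0459 31.0
low 15.17 [0.5646 0.159  0.1152] [ 0.2  0.5 -1.2] 0.0455 31.0
True
touch 16.19 [0.5645 0.159  0.0931] [-1.3  0.4  9.6] 0.0455 33.5
```

Contact came at TCP z 0.0931 (0.0936 expected). I release, go straight up and look.

```bash
python3 - <<'E'
from h import *
import cv2
env.ungrasp(); env.sleep(.3)
print(env.movel([*T,.28],speed=.1,until_force=8))
env.move_pose([.45,-.05,.35],q(A0+85))
s=env.read_state();print(s["time"],s["eef_pos"],s["wrist_force"],s["gripper_width"])
a,b=env.capture("top"),env.capture("scene")
f=lambda i,x,y:cv2.resize(i[y:y+80,x:x+80],None,fx=5,fy=5,interpolation=cv2.INTER_CUBIC)
cv2.imwrite("pics/c4.png",np.hstack([f(a,220,155),f(b,340,170)]))
E
```

```text
False
19.9667 [ 0.45068189 -0.04901567  0.34968198] [ 0.78323927  0.76433055 -0.30654998] 0.08546197509661904
```

View pics/c4.png

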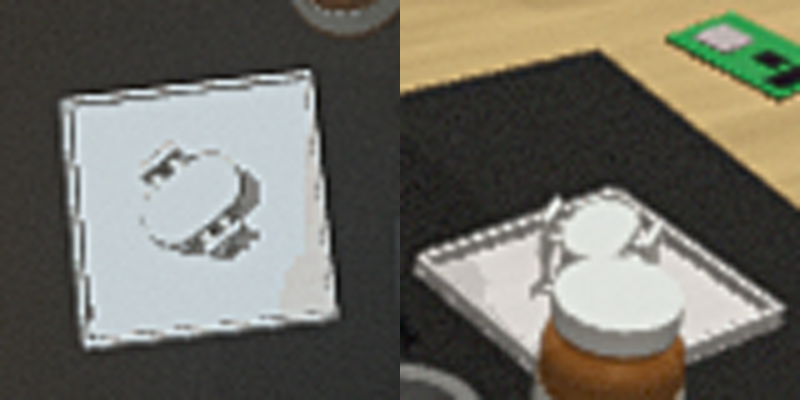

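The cap stands upright in the middle of the tray (top crop (200,200)), the tabs are out, and the tray hasn't moved. Handing in.

```bash
python3 -c "
from plant import env
print(env.hand_in())"
```

```text
the job is handed in; nothing more can be done
None
```

I unlocked the cap and lifted it off the jar, and it now stands upright near the centre of the tray with both tabs out; I handed the job in at about 20 s, but no verdict came back.

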